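# Stack the specimen trays on their base

### The job

Put the specimen trays away: set the loaded blue tray squarely on the bare green base, then the empty yellow tray on top of the blue one, each fully home between the corner guides with all the white label tabs at the same end. Lower each tray all the way down rather than dropping it, keep the blue tray level so its three mounts stay standing inside, and leave the amber jar and the lens brush where they are.

Things in the scene. Friction and masses are not known exactly. Their poses are not given: they have to be found in the camera images.
- base: Low green-painted stacking base, fixed to the bench, 177 x 137 mm over its guides, 38 mm tall. Origin: centre of its underside on the bench; x along the long side, white label tab at the -x end. Its four 12 mm corner posts end flat 20 mm above the origin; the blue tray's underside comes to rest on them.
- base_seat (a point): Centre of the plane of the base's post tops, 20 mm above its origin: where the origin of the blue tray belongs. L-shaped guides stand outside the four corners, with 2 mm clearance on every side of a tray's foot: straight to 8 mm above this plane, then flared about 6 mm outward up to 18 mm above it.
- blue_seat (a point): Centre of the plane of the blue tray's post tops, 60 mm above its origin: where the origin of the yellow tray belongs. The same guides as on the base stand around it.
- blue: Loose blue stacking tray, holding three mounts: foot 150 x 110 mm (x by y), 177 x 137 mm over the flared corner guides, 78 mm tall, 0.2 to 0.35 kg. Origin: centre of the underside; z up, x along the long side; white label tab at the -x end. 5 mm floor, walls 24 mm high. Four 12 mm corner posts end flat 60 mm above the underside; the next tray rests on them.
- yellow: Loose yellow stacking tray, empty, same shape: foot 150 x 110 mm (x by y), 177 x 137 mm over the flared corner guides, 78 mm tall, 0.2 to 0.35 kg. Origin: centre of the underside; z up, x along the long side; white label tab at the -x end. 5 mm floor, walls 24 mm high. Four 12 mm corner posts end flat 60 mm above the underside; the next tray rests on them.
- blue_handle (a point): Blue tray's handle: black upright plate in the middle, 70 mm long (along x), 14 mm thick (y), top 56 mm above the underside. Point: on its centre line, 46 mm above the tray's origin; pinch across the thickness from above. Free bays beside its middle 48 mm, out to the side walls. Axes as the tray.
- yellow_handle (a point): Yellow tray's handle: black upright plate in the middle, 70 mm long (along x), 14 mm thick (y), top 56 mm above the underside. Point: on its centre line, 46 mm above the tray's origin; pinch across the thickness from above. Free bays beside its middle 48 mm, out to the side walls. Axes as the tray.
- blue_tab (a point): Middle of the blue tray's white label tab, 81 mm from the tray's centre along its -x.
- yellow_tab (a point): Middle of the yellow tray's white label tab, 81 mm from the tray's centre along its -x.
- base_tab (a point): Middle of the base's white label tab, 81 mm from its centre along its -x.
- mount0: Black resin specimen mount, a loose upright disc 30 mm in diameter and 20 mm tall, 30 g, standing in a corner compartment of the blue tray. Origin: centre of its underside.
- mount1: Red resin mount, same size, in another compartment of the blue tray. Origin: centre of its underside.
- mount2: Green resin mount, same size, in another compartment of the blue tray. Origin: centre of its underside.
- jar: Bystander: loose amber jar with a red cap, 54 mm in diameter, 65 mm tall. Origin: centre of its underside.
- brush: Bystander: loose flat lens brush, about 125 mm long and 10 mm thick, lying on the bench along its x axis. Origin: on its underside.

How it is judged:
On the way, in this order (a step that is already met when the one before it is completed fails the run):
1. the blue tray, its mounts inside, sits fully home on the base and is let go (x of blue in the frame of base between -0.004 and 0.004 m and y of blue in the frame of base between -0.004 and 0.004 m and z of blue in the frame of base between 0.017 and 0.023 m and angle between blue's own z axis and vertical below 0.04 rad and angle between the x axis of blue and the x axis of base, either way round below 0.08 rad and x of blue_tab in the frame of base below -0.05 m and contact force between blue and the fingers below 0.05 N and linear speed of blue below 0.02 m/s and angular speed of blue below 0.1 rad/s and x of mount0 in the frame of blue between -0.065 and 0.065 m and y of mount0 in the frame of blue between -0.045 and 0.045 m and z of mount0 in the frame of blue between 0 and 0.02 m and angle between each of mount0, mount1, mount2's own z axis and vertical below 0.3 rad and x of mount1 in the frame of blue between -0.065 and 0.065 m and y of mount1 in the frame of blue between -0.045 and 0.045 m and z of mount1 in the frame of blue between 0 and 0.02 m and x of mount2 in the frame of blue between -0.065 and 0.065 m and y of mount2 in the frame of blue between -0.045 and 0.045 m and z of mount2 in the frame of blue between 0 and 0.02 m), for 0.2 s.
2. the yellow tray sits fully home on the blue tray and is let go (x of yellow in the frame of blue between -0.004 and 0.004 m and y of yellow in the frame of blue between -0.004 and 0.004 m and z of yellow in the frame of blue between 0.057 and 0.063 m and angle between yellow's own z axis and vertical below 0.04 rad and angle between the x axis of yellow and the x axis of blue, either way round below 0.08 rad and x of yellow_tab in the frame of blue below -0.05 m and contact force between yellow and the fingers below 0.05 N and linear speed of yellow below 0.02 m/s and angular speed of yellow below 0.1 rad/s), for 0.2 s.
At the end, for the whole second after the job is handed in: Blue on the base, yellow on blue: each within 4 mm of centred in x and y, 3 mm of seated height (20 mm above the base, 60 mm above blue), 0.04 rad of level, 0.08 rad of lined up, tabs at one end; released, at rest; the three mounts upright inside the blue tray (all of step 1 and all of step 2); the robot touches nothing.
It fails at once if a tray is dropped (let go, it falls faster than 0.45 m/s, about 10 mm of fall) ((contact force between blue and the fingers below 0.01 N and linear speed of blue above 0.45 m/s) or (contact force between yellow and the fingers below 0.01 N and linear speed of yellow above 0.45 m/s)).
It fails at once if the blue tray is tipped more than 0.35 rad (angle between blue's own z axis and vertical above 0.35 rad).
It fails at once if the jar or the brush is displaced by more than 20 mm (distance of any of jar, brush from where it was at the start of the episode above 0.02 m).
It also fails if it takes over 64 s, if anything falls off the work surface, if the arm or the gripper's body presses on something with over 40 N, if the wrist force passes 120 N, or if a joint passes its speed limit or range.

### The arm

A 7-joint arm with a two-finger parallel gripper is mounted at the origin on the work surface. World frame = base frame: x ahead of the robot, y to its left, z up, the work surface at z = 0. Lengths are in m, angles in rad, forces in N, time in s.
With the tool pointing down it reaches from about 0.35 to 0.9 m from the base axis. Payload 8.1 kg.
Tool frame: the origin (TCP) lies on the centre line of the jaws, within the pads' length; the fingertips stand 19 mm ahead of it and the grasp point (between the pads) is the TCP (arm.tip_reach is the distance from the TCP to the fingertips, in m); z points along the fingers, y is the line along which they close (so a half turn about z gives the same grasp; the last joint's range is limited). The gripper opens to 92 mm and grips with 3 to 60 N. Pads are 19 mm wide; open, the fingers measure 130 mm over their backs; the gripper's body (75 mm by 190 mm) begins 47 mm behind the grasp point.
Start: joints at [1.083, 0.434, 0.025, 1.573, -0.012, 1.134, -0.075], TCP at [0.235, -0.579, 0.246] pointing down, gripper open.
Joint ranges: [-2.62, 2.62], [-0.44, 2.09], [-1.27, 1.32], [0.08, 2.57], [-1.32, 4.46], [0.12, 2], [-2.74, 2.74]. Speed limits (rad/s): [2.22, 2.22, 3.01, 3.01, 3.14, 3.14, 3.14].

### API

Orientations are given as a rotation vector (axis times angle).
In Python, from cell import arm gives the robot as it stands.
- The arm moves only by the tool arm_command, never from a script. Its argument "targets" is a list that holds one entry, the list of rows, each a list of 6 numbers: the shift along the tool's x, y, z in m, then the turn, a rotation vector about the tool's x, y, z in rad. A call has 1 to 10 rows; each row shifts and turns the commanded pose from where the row before left it, along the tool's axes as they then stand; what a row does not reach is not made up. A row lasts 1/8 s, in which the tool goes at most 62.5 mm and 10.7 degrees, less where a joint would pass 70% of its speed; a pose out of reach is approached as far as the arm can. A call with a gripper value outside its range is refused whole. "jaw" is the finger opening in m, from 0 to 0.0918, set as the call begins (left out, the last holds). The fingers move at their own pace and stop on an object; "newtons" is the grip in N (left out, the last holds). Time passes only in rows, so rows that do not move let the fingers close. It gives the time, the measured TCP pose, the force, the opening and the grip force at its end, in the units of the state.
- arm.observe(): the state, without advancing time (a new reading comes with each control period).
- arm.get_image(name): name is "scene" or "top"; returns a dict with "pixels" (400x640x3 uint8, red, green, blue), "z_map" (400x640 float32, m along the optical axis (not along the pixel's ray), 0 where there is no reading), "fx", "fy", "cx", "cy" (pixels), "xyz" and "rotation" of the camera in the world. Camera axes: x right, y down, z forward; pixel columns grow to the right and rows downward; lengths in m; the calibration is good to about 2 mm. A picture is of the moment at which its call begins.
- arm.sign_off(): hands the job in; it is judged then, once.
The state is a dict: "clock": time; "joints": joint angles; "dq": joint speeds; "joint_efforts": joint torques, N m; "position": TCP position; "ee_rot": TCP orientation; "force": force on the tool from outside, world axes, zero at the start; "ft_torque": the same for the moment, N m; "width": opening from 0.0 (shut) to 1.0 (fully open); "gripper_force": force on a finger pad.
Only numpy, scipy, OpenCV 4.12 (cv2) and the standard library are available. Lean on these libraries where they do the work, as an engineer would, in place of code of your own. Each camera call takes 0.05 s, during which the arm holds its last target. There are 200 camera calls.

## Working session

There is one attempt and no reset: what is moved stays moved. The work goes in short steps, Python scripts to look and compute and a tool call to move; the robot and the scene stay as the last step left them, time stands still between calls to the robot, and variables do not carry over. Pictures are saved under pics/ and viewed, at most 10 in all, crops included, and the job is handed in when it is done.

Besides the shell and the picture viewer there is one more tool, called as a command line: name --argument value ..., lists and objects as JSON in quotes. arm_command: Moves the arm, as the interface text tells. Its arguments: {"type":"object","properties":{"targets":{"type":"array","items":{"type":"array","items":{"type":"array","items":{"type":"number"}}}},"jaw":{"type":"number"},"newtons":{"type":"number"}},"required":["targets"]}

```bash
mkdir -p pics
cat > h.py <<'E'
import numpy as np, cv2
from scipy.spatial.transform import Rotation as R
from cell import arm
def cloud(im):
    z=im["z_map"]; v,u=np.indices(z.shape)
    p=np.stack([(u-im["cx"])/im["fx"]*z,(v-im["cy"])/im["fy"]*z,z],-1)
    M=np.array(im["rotation"]); M=M if M.shape==(3,3) else R.from_rotvec(M).as_matrix()
    return p@M.T+np.array(im["xyz"])
def save(im,n): cv2.imwrite("pics/"+n,im["pixels"][:,:,::-1])
E
python3 - <<'E'
from h import *
for n in("top","scene"):
    im=arm.get_image(n); save(im,n+"0.png"); np.savez(n+"0.npz",**im); print(n,im["xyz"],im["rotation"],im["fx"],im["cx"],im["cy"])
print(arm.observe())
E
```

```text
top [ 0.29286565 -0.00719856  1.3046748 ] [-2.11267095  2.13142465 -0.14329431] 486.7810475597939 318.4899243589666 201.03997886950327
scene [ 1.45505879 -0.29051769  0.75605614] [-1.83593055 -1.31820123  0.70581939] 504.70874688153157 326.7386835193201 196.77094604799183
{'clock': 0.1, 'joints': array([ 1.08341436,  0.43517842,  0.02492673,  1.57399124, -0.01157339,
        1.13400008, -0.07508096]), 'dq': array([ 0.00142608, -0.00052815,  0.00110257, -0.00311834, -0.00017206,
        0.00027064,  0.00053179]), 'joint_efforts': array([ 3.31938296e-03, -6.69132400e+01,  9.88373011e-01, -3.15146649e+01,
       -6.04640041e-02,  3.73636221e-02,  1.00758778e-04]), 'position': array([ 0.23440844, -0.5789161 ,  0.24501305]), 'ee_rot': array([-3.08227992e+00, -6.00435068e-01,  6.36532654e-04]), 'force': array([-1.0945531 , -0.71419842, -0.25983756]), 'ft_torque': array([-0.01597765, -0.00951755,  0.03049692]), 'gripper_force': 0.0, 'width': 1.0004371489610968}
```

View pics/top0.png

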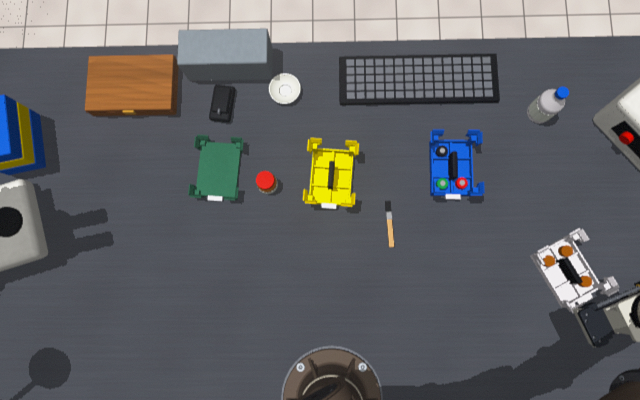

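View pics/scene0.png

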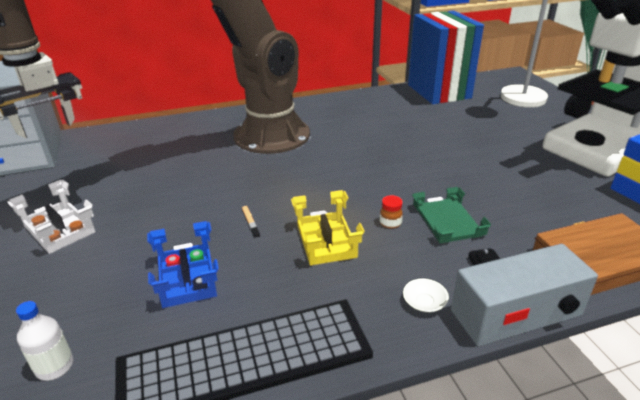

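The top view shows the base at about (218,168), yellow at (331,173), blue at (455,165), the jar at (265,181) and the brush at (390,224). All three white tabs are at the robot end: (215,198), (329,206) and (453,197). The scene view confirms the mounts are upright. Next I measure the poses.

```bash
cat >> h.py <<'E'
HS={"base":((45,90),(.010,.05)),"yellow":((22,33),(.04,.16)),"blue":((105,125),(.04,.16))}
def measure(im,which=("base","yellow","blue"),zr={},verbose=True):
    P=cloud(im); hsv=cv2.cvtColor(np.ascontiguousarray(im["pixels"]),cv2.COLOR_RGB2HSV); out={}
    for k in which:
        h,z=HS[k]; z=zr.get(k,z)
        m=(hsv[...,0]>=h[0])&(hsv[...,0]<=h[1])&(hsv[...,1]>100)&(hsv[...,2]>35)&(im["z_map"]>0)
        m&=(abs(P[...,1])<.45)&(P[...,0]>.35)&(P[...,0]<.72)
        m=m.astype(np.uint8); n,l,s,c=cv2.connectedComponentsWithStats(cv2.dilate(m,np.ones((9,9))))
        b=1+np.argmax(s[1:,4]); m=(m>0)&(l==b)
        Q=P[m]; zt=np.percentile(Q[:,2],99.); q=Q[(Q[:,2]>z[0])&(Q[:,2]<z[1])]
        r=cv2.minAreaRect((q[:,:2]*1000).astype(np.float32)); a=np.array(cv2.boxPoints(r))
        e=a[1]-a[0],a[2]-a[1]; L=max(e,key=np.linalg.norm); L=L*np.sign(L[0])
        yaw=np.arctan2(L[1],L[0]); box=cv2.boundingRect(m.astype(np.uint8))
        out[k]=(np.array(r[0])/1000,yaw)
        # tab, handle
        x,y,w,hh=box; sl=(slice(y-6,y+hh+6),slice(x-6,x+w+6)); H=hsv[sl]; PP=P[sl]
        wt=PP[(H[...,1]<50)&(H[...,2]>170)&(PP[...,2]>.005)]
        bk=PP[(H[...,2]<60)&(PP[...,2]>z[1]*0+.045)&(H[...,1]<120)]
        if k!="base": bk=bk[np.linalg.norm(bk[:,:2]-out[k][0],axis=1)<.045]
        if verbose:
            print(k,"c",np.round(r[0],1),"size",np.round(r[1],1),"yaw",round(yaw,4),"ztop",round(zt,4),"n",len(q),"tab",np.round(wt.mean(0),4) if len(wt) else None,len(wt))
            if k!="base" and len(bk)>10:
                rr=cv2.minAreaRect((bk[:,:2]*1000).astype(np.float32)); print("   handle",np.round(rr[0],1),np.round(rr[1],1),round(rr[2],1),"z",np.round(np.median(bk[:,2]),4),len(bk))
    return out
E
python3 - <<'E'
from h import *
for n in("top","scene"):
    im=dict(np.load(n+"0.npz")); print(n); measure(im)
    P=cloud(im);print("bench z",np.median(P[(abs(P[...,0]-.4)<.05)&(abs(P[...,1])<.3)][:,2]))
P=cloud(dict(np.load("top0.npz")))
for u,v in((265,181),(390,208),(390,224),(390,244),(218,168)): print(u,v,P[v,u].round(3))
E
```

```text
top
base c [600.4 305.7] size [134.  172.4] yaw -0.0732 ztop 0.0409 n 2013 tab [0.5199 0.3128 0.0123] 71
yellow c [573.   -3.4] size [133.6 174.1] yaw -0.0894 ztop 0.0807 n 574 tab [0.493  0.004  0.0241] 68
   handle [571.   -3.9] [10.1 66.8] 84.4 z 0.0557 93
blue c [ 594.2 -327.6] size [135.1 173.2] yaw -0.019 ztop 0.0811 n 615 tab [ 0.5335 -0.3212  0.0354] 113
   handle [ 593.1 -325.4] [13.1 68.1] 87.5 z 0.0547 132
bench z -2.1048898522613158e-05
scene
base c [599.6 302.6] size [132.1 174. ] yaw -0.0784 ztop 0.0394 n 1980 tab [0.5186 0.3103 0.0122] 56
yellow c [572.1  -5. ] size [134.1 177.8] yaw -0.0852 ztop 0.0793 n 938 tab [0.4952 0.0007 0.0264] 52
blue c [ 595.1 -328.8] size [133.5 176.2] yaw -0.02 ztop 0.079 n 1105 tab [ 0.5368 -0.3237  0.0251] 105
   handle [ 597.9 -327.8] [11.1 65.6] 89.4 z 0.0551 119
bench z 8.569070128744416e-05
265 181 [0.553 0.168 0.064]
390 208 [ 0.488 -0.162  0.005]
390 224 [ 0.444 -0.16   0.011]
390 244 [ 0.39  -0.158  0.012]
218 168 [0.602 0.305 0.013]
```

```bash
cat >> h.py <<'E'
def goto(p,yaw):
    s=arm.observe(); C=R.from_rotvec(s["ee_rot"]); T=R.from_euler("z",yaw)*R.from_euler("x",np.pi)
    rv=(C.inv()*T).as_rotvec(); d=T.inv().apply(np.array(p)-s["position"])
    print("t",s["clock"],"at",s["position"].round(4),"first turn",rv.round(4),"then shift",d.round(4),"F",s["force"].round(2),"w",round(s["width"],3),"g",s["gripper_force"])
E
python3 -c "
from h import *
goto((.5946,-.3282,.14),-.0195)"
```

```text
t 0.1 at [ 0.2344 -0.5789  0.245 ] first turn [-1.400e-03  4.000e-04  4.043e-01] then shift [ 0.3552 -0.2577  0.105 ] F [-1.09 -0.71 -0.26] w 1.0 g 0.0
```

arm_command --targets '[[[0,0,0,0,0,0.135],[0,0,0,0,0,0.135],[0,0,0,-0.0014,0,0.134],[0.03,-0.022,0,0,0,0],[0.05,-0.036,0,0,0,0],[0.055,-0.04,0,0,0,0],[0.06,-0.043,0,0,0,0],[0.06,-0.043,0,0,0,0],[0.055,-0.04,0,0,0,0],[0.03,-0.022,0.02,0,0,0]]]' --jaw 0.05

```text
clock: 1.35
position: [0.5553, -0.3561, 0.2262]
ee_rot: [3.14, -0.024, 0.005]
force: [0.0, 0.0, -0.5]
width: 0.543
gripper_force: 0.0
```

arm_command --targets '[[[0.015,-0.012,0.03,0,0,0],[0,0,0.03,0,0,0],[0,0,0.025,0,0,0],[0,0,0,0,0,0],[0,0,0,0,0,0]]]'

```text
clock: 1.98
position: [0.5672, -0.3478, 0.1413]
ee_rot: [3.14, -0.031, 0.001]
force: [0.1, -0.4, 0.4]
width: 0.544
gripper_force: 0.0
```

```bash
python3 -c "
from h import *
goto((.5946,-.3282,.046),-.0195)
im=arm.get_image('scene'); save(im,'s1.png')"
```

```text
t 1.975 at [ 0.5672 -0.3478  0.1413] first turn [ 0.0018 -0.0008  0.0001] then shift [ 0.027  -0.0201  0.0953] F [ 0.09 -0.39  0.37] w 0.544 g 0.0
```

View pics/s1.png

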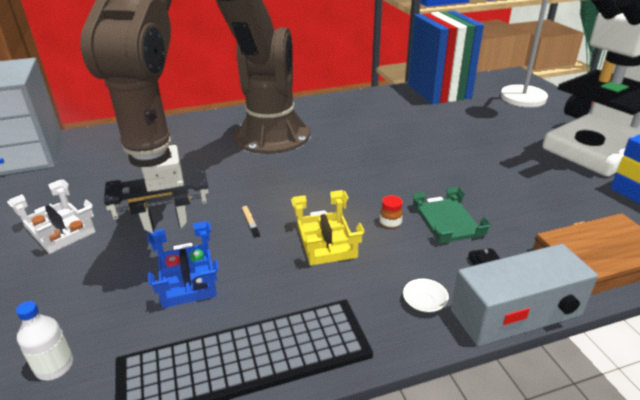

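The gripper is at (160,200), just short of the blue tray at (183,268) with the fingers straddling its handle line. Some rows were speed-capped. I'll shift the remaining distance and descend.

arm_command --targets '[[[0.0135,-0.01,0,0.001,0,0],[0.0135,-0.01,0,0.001,0,0],[0,0,0.025,0,0,0],[0,0,0.025,0,0,0],[0,0,0.025,0,0,0],[0,0,0.02,0,0,0],[0,0,0,0,0,0],[0,0,0,0,0,0]]]'

```text
clock: 3.02
position: [0.595, -0.328, 0.0462]
ee_rot: [-3.141, 0.03, -0.002]
force: [-0.6, -0.6, -0.0]
width: 0.544
gripper_force: 0.0
```

arm_command --targets '[[[0,0,0,0,0,0],[0,0,0,0,0,0],[0,0,0,0,0,0],[0,0,0,0,0,0],[0,0,0,0,0,0]]]' --jaw 0 --newtons 25

```text
clock: 3.65
position: [0.5942, -0.3281, 0.0456]
ee_rot: [-3.141, 0.031, -0.0]
force: [-0.8, -0.3, 1.5]
width: 0.147
gripper_force: 25.0
```

arm_command --targets '[[[0,0,-0.005,0,0,0],[0,0,-0.01,0,0,0],[0,0,-0.015,0,0,0],[0,0,-0.02,0,0,0],[0,0,-0.025,0,0,0],[0,0,-0.025,0,0,0],[0,0,-0.02,0,0,0],[0,0,-0.01,0,0,0],[0,0,0,0,0,0],[0,0,0,0,0,0]]]'

```text
clock: 4.9
position: [0.5937, -0.3278, 0.1746]
ee_rot: [-3.14, 0.03, 0.002]
force: [0.2, 0.0, -3.3]
width: 0.15
gripper_force: 25.0
```

```bash
python3 -c "
from h import *
goto((.6,.3042,.20),-.076)
im=arm.get_image('scene'); save(im,'s2.png'); measure(im,('blue',),zr={'blue':(.17,.29)})
im=arm.get_image('top');measure(im,('blue',),zr={'blue':(.17,.29)})"
```

```text
t 4.9 at [ 0.5937 -0.3278  0.1746] first turn [-0.0011  0.0012  0.0568] then shift [-0.0417 -0.6306 -0.0254] F [ 0.22  0.01 -3.33] w 0.15 g 24.99475657939911
blue c [ 599.1 -328.5] size [132.4 168.6] yaw -0.0102 ztop 0.2316 n 798 tab [ 0.6116 -0.3174  0.2152] 472
   handle [ 606.5 -337.8] [86.  65.8] 33.4 z 0.2324 584
blue c [ 537.1 -287.3] size [83.7 62. ] yaw 1.463 ztop 0.593 n 174 tab [ 0.5471 -0.2924  0.255 ] 93
   handle [ 565.7 -288.1] [75.9 16.2] 86.8 z 0.2449 165
```

View pics/s2.png

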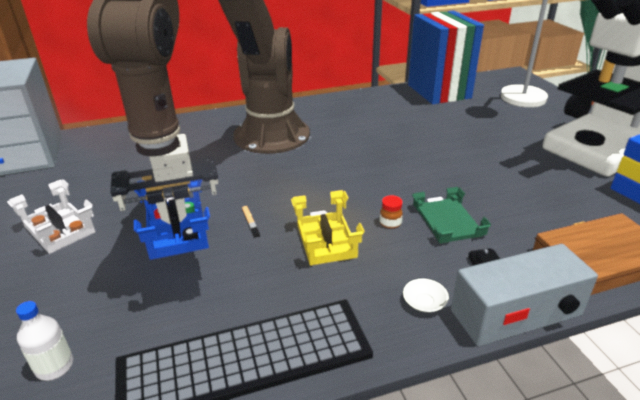

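Blue is held level at about (172,225) with its mounts standing. I'll carry it to the base in a smooth move.

arm_command --targets '[[[0,0,-0.01,-0.0011,0.0012,0.028],[0,-0.01,-0.015,0,0,0.0288],[-0.003,-0.02,0,0,0,0],[-0.003,-0.03,0,0,0,0],[-0.003,-0.039,0,0,0,0],[-0.003,-0.039,0,0,0,0],[-0.003,-0.039,0,0,0,0],[-0.003,-0.039,0,0,0,0],[-0.003,-0.039,0,0,0,0],[-0.003,-0.039,0,0,0,0]]]'

```text
clock: 6.25
position: [0.5915, -0.0306, 0.1999]
ee_rot: [3.139, -0.118, 0.001]
force: [0.8, 0.7, -2.9]
width: 0.151
gripper_force: 25.0
```

arm_command --targets '[[[-0.003,-0.039,0,0,0,0],[-0.003,-0.039,0,0,0,0],[-0.003,-0.039,0,0,0,0],[-0.003,-0.039,0,0,0,0],[-0.003,-0.039,0,0,0,0],[-0.003,-0.039,0,0,0,0],[0,-0.03,0,0,0,0],[0,-0.02,0,0,0,0],[0,0,0,0,0,0],[0,0,0,0,0,0]]]'

```text
clock: 7.5
position: [0.596, 0.25, 0.1999]
ee_rot: [3.137, -0.121, 0.002]
force: [0.2, -1.4, -3.4]
width: 0.151
gripper_force: 25.0
```

```bash
python3 -c "
from h import *
goto((.6,.3042,.14),-.076)"
```

```text
t 7.5 at [0.596  0.25   0.1999] first turn [ 0.0018 -0.0011 -0.0013] then shift [-0.0001 -0.0544  0.0599] F [ 0.18 -1.37 -3.45] w 0.151 g 24.994595646858215
```

arm_command --targets '[[[0,-0.01,0,0.002,-0.001,-0.0013],[0,-0.02,0,0,0,0],[0,-0.015,0.01,0,0,0],[0,-0.0095,0.025,0,0,0],[0,0,0.025,0,0,0],[0,0,0.02,0,0,0],[0,0,0.01,0,0,0],[0,0,0,0,0,0],[0,0,0,0,0,0]]]'

```text
clock: 8.62
position: [0.6006, 0.3065, 0.111]
ee_rot: [-3.137, 0.117, -0.002]
force: [0.5, -0.7, -2.3]
width: 0.151
gripper_force: 25.0
```

```bash
python3 -c "
from h import *
goto((.6,.3042,.066),-.076)
im=arm.get_image('scene'); save(im,'s3.png'); measure(im,('base','blue'),zr={'blue':(.11,.17),'base':(.005,.045)})
im=arm.get_image('top'); save(im,'t3.png'); measure(im,('base','blue'),zr={'blue':(.11,.17),'base':(.005,.045)})
a=cv2.imread('pics/s3.png')[160:300,350:550];b=cv2.imread('pics/t3.png')[110:250,130:330]
cv2.imwrite('pics/c3.png',cv2.resize(np.vstack([a,b]),None,fx=2,fy=2))"
```

```text
t 8.625 at [0.6006 0.3065 0.111 ] first turn [-0.0024 -0.0014  0.0013] then shift [-0.0004  0.0023  0.045 ] F [ 0.49 -0.67 -2.27] w 0.151 g 24.9947726726532
base c [600.4 302.8] size [131.  172.8] yaw -0.0943 ztop 0.0397 n 1351 tab [0.622  0.3044 0.1019] 31
blue c [632.1 271.5] size [202.2 116.6] yaw 0.7041 ztop 0.1454 n 454 tab [0.6078 0.2947 0.1328] 217
   handle [613.3 274. ] [89.3 45.9] 83.4 z 0.1724 270
base c [552.1 258.4] size [78.4 20.9] yaw 0.1219 ztop 0.0423 n 134 tab None 0
blue c [645.5 253. ] size [33.6 78.4] yaw -0.001 ztop 0.5892 n 147 tab None 0
   handle [616.6 252.9] [77.3 28.4] 88.4 z 0.2003 200
```

View pics/c3.png

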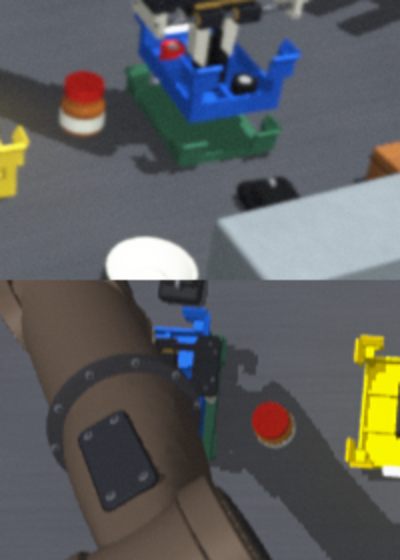

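Blue hangs above the base with its long sides parallel and red and black mounts upright (crop, about (210,90)). The top view is hidden by the arm. I'll correct y by 2 mm and lower into the flares, watching the force.

arm_command --targets '[[[0,0.0023,0,-0.0024,-0.0014,0.0013],[0,0,0.01,0,0,0],[0,0,0.01,0,0,0],[0,0,0.008,0,0,0],[0,0,0,0,0,0]]]'

```text
clock: 9.35
position: [0.5992, 0.3034, 0.0809]
ee_rot: [3.137, -0.119, -0.004]
force: [-0.4, 0.2, -3.1]
width: 0.15
gripper_force: 25.0
```

arm_command --targets '[[[0,0,0.004,0,0,0],[0,0,0.004,0,0,0],[0,0,0,0,0,0]]]'

```text
clock: 9.72
position: [0.5997, 0.3035, 0.0738]
ee_rot: [3.138, -0.119, -0.002]
force: [0.0, -0.4, -3.0]
width: 0.153
gripper_force: 25.0
```

```bash
python3 -c "
from h import *
goto((.6,.3042,.0656),-.076); print(arm.observe()['ft_torque'])"
```

```text
t 9.725 at [0.5997 0.3035 0.0738] first turn [ 0.0012  0.0015 -0.0001] then shift [ 0.0003 -0.0007  0.0082] F [ 0.01 -0.41 -2.99] w 0.153 g 24.994794130325317
[ 0.00796721 -0.00403261 -0.01505332]
```

arm_command --targets '[[[0,-0.0005,0.003,0.001,0.001,0],[0,0,0.003,0,0,0],[0,0,0.0015,0,0,0],[0,0,0,0,0,0]]]'

```text
clock: 10.22
position: [0.5998, 0.3041, 0.0665]
ee_rot: [3.139, -0.12, -0.001]
force: [-0.7, 0.9, -3.6]
width: 0.149
gripper_force: 25.0
```

```bash
python3 -c "
from h import *
goto((.6,.3042,.0656),-.076); print(arm.observe()['ft_torque'])"
```

```text
t 10.225 at [0.5998 0.3041 0.0665] first turn [ 0.0001  0.0003 -0.0001] then shift [ 0.0002 -0.0001  0.0009] F [-0.75  0.91 -3.58] w 0.149 g 24.9946528673172
[ 2.83860890e-02 -5.04231645e-02  3.32774164e-05]
```

arm_command --targets '[[[0,0,0.0008,0,0,0],[0,0,0.0008,0,0,0],[0,0,0,0,0,0]]]'

```text
clock: 10.6
position: [0.6, 0.3042, 0.0656]
ee_rot: [-3.139, 0.119, -0.0]
force: [-2.6, -1.2, 2.7]
width: 0.15
gripper_force: 25.0
```

```bash
python3 -c "
from h import *
goto((.6,.3042,.0656),-.076); print(arm.observe()['ft_torque'])"
```

```text
t 10.6 at [0.6    0.3042 0.0656] first turn [-0.0003 -0.0002 -0.0001] then shift [ 0.  0. -0.] F [-2.64 -1.24  2.66] w 0.15 g 24.995593428611755
[-0.18623714  0.45389207 -0.00839245]
```

The force changed from -3.6 to +2.7 N at the predicted height, so blue is seated. I'll release, retreat and check.

arm_command --targets '[[[0,0,0,0,0,0],[0,0,0,0,0,0],[0,0,0,0,0,0],[0,0,0,0,0,0]]]' --jaw 0.05

```text
clock: 11.1
position: [0.5999, 0.3042, 0.065]
ee_rot: [-3.139, 0.12, 0.0]
force: [-1.2, -1.0, -0.3]
width: 0.523
gripper_force: 0.0
```

arm_command --targets '[[[0,0,-0.015,0,0,0],[0,0,-0.03,0,0,0],[0,0,-0.035,0,0,0],[0,0,-0.035,0,0,0],[0,0.02,-0.015,0,0,0],[0,0.039,0,0,0,0],[0,0.039,0,0,0,0],[0,0.039,0,0,0,0],[0,0.039,0,0,0,0],[0,0.039,0,0,0,0]]]'

```text
clock: 12.35
position: [0.5826, 0.0866, 0.1947]
ee_rot: [3.138, -0.122, -0.001]
force: [0.1, -1.2, 0.1]
width: 0.546
gripper_force: 0.0
```

```bash
python3 -c "
from h import *
goto((.5725,-.0042,.16),-.087)
im=arm.get_image('scene'); save(im,'s4.png'); measure(im,zr={'blue':(.06,.12),'base':(.005,.045)})
im=arm.get_image('top'); save(im,'t4.png'); measure(im,zr={'blue':(.06,.12),'base':(.005,.045)})
a=cv2.imread('pics/s4.png')[160:300,350:550];b=cv2.imread('pics/t4.png')[110:250,130:330]
cv2.imwrite('pics/c4.png',cv2.resize(np.vstack([a,b]),None,fx=2,fy=2))"
```

```text
t 12.35 at [0.5826 0.0866 0.1947] first turn [0.0008 0.0008 0.0096] then shift [-0.0022  0.0914  0.0347] F [ 0.05 -1.15  0.09] w 0.546 g 0.0
base c [624.3 266.3] size [204.8 109.8] yaw 0.5726 ztop 0.0404 n 428 tab [0.5474 0.3079 0.0453] 64
yellow c [574.5  -4.9] size [134.4 178.4] yaw -0.0848 ztop 0.0799 n 929 tab [0.4968 0.0034 0.0269] 44
   handle [581.9 -10.1] [ 9.2 55.5] 89.2 z 0.0523 43
blue c [600.8 303.3] size [134.9 177.7] yaw -0.0698 ztop 0.0999 n 889 tab [0.545  0.3091 0.0452] 69
   handle [607.6 300.4] [76.6 23.1] 7.6 z 0.0699 189
base c [590.6 246.4] size [ 40.3 170.7] yaw -0.2845 ztop 0.0427 n 93 tab [0.5373 0.289  0.0411] 29
yellow c [569.9 -39.2] size [ 61.5 174. ] yaw -0.0876 ztop 0.391 n 266 tab None 0
   handle [572.8  -3.7] [18.2 66.8] 83.7 z 0.2844 222
blue c [600.4 305.3] size [134.8 175. ] yaw -0.0782 ztop 0.1015 n 599 tab [0.5436 0.3128 0.0429] 135
   handle [601.3 303.5] [72.6 22.9] 7.7 z 0.0697 115
```

View pics/c4.png

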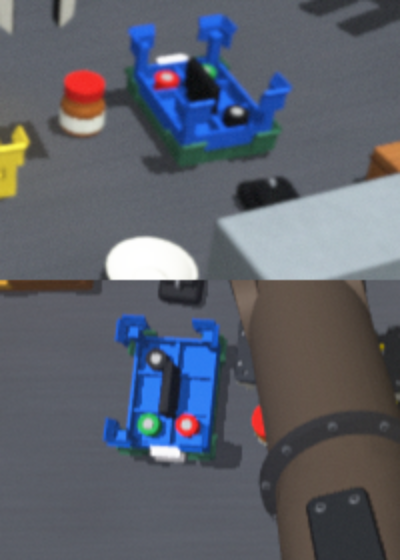

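Blue sits flat inside the base guides, its guide tops 20 mm higher than before, and all three mounts are upright at (150,425), (186,425) and (157,357) in the lower crop. Yellow next.

arm_command --targets '[[[0,0.03,0,0.0008,0.0008,0.0096],[-0.0017,0.035,0,0,0,0],[0,0.0264,0,0,0,0],[0,0,0.025,0,0,0],[0,0,0.03,0,0,0],[0,0,0.02,0,0,0],[0,0,0,0,0,0],[0,0,0,0,0,0]]]'

```text
clock: 13.45
position: [0.5745, -0.0015, 0.1207]
ee_rot: [-3.138, 0.135, -0.002]
force: [-0.4, 0.0, 0.5]
width: 0.542
gripper_force: 0.0
```

```bash
python3 -c "
from h import *
goto((.573,-.0042,.0460),-.087)"
```

```text
t 13.45 at [ 0.5745 -0.0015  0.1207] first turn [-0.0009 -0.0013  0.0009] then shift [-0.0013  0.0028  0.0747] F [-0.38  0.03  0.52] w 0.542 g 0.0
```

arm_command --targets '[[[-0.0013,0.0028,0,-0.0009,-0.0013,0.0009],[0,0,0.025,0,0,0],[0,0,0.025,0,0,0],[0,0,0.017,0,0,0],[0,0,0.0077,0,0,0],[0,0,0,0,0,0],[0,0,0,0,0,0]]]'

```text
clock: 14.32
position: [0.5734, -0.0038, 0.046]
ee_rot: [-3.138, 0.136, -0.001]
force: [-0.1, -0.2, -0.0]
width: 0.547
gripper_force: 0.0
```

arm_command --targets '[[[0,0,0,0,0,0],[0,0,0,0,0,0],[0,0,0,0,0,0],[0,0,0,0,0,0],[0,0,0,0,0,0]]]' --jaw 0 --newtons 25

```text
clock: 14.95
position: [0.5728, -0.0039, 0.0453]
ee_rot: [-3.139, 0.136, 0.001]
force: [-0.4, 0.8, 1.1]
width: 0.151
gripper_force: 25.0
```

arm_command --targets '[[[0,0,-0.005,0,0,0],[0,0,-0.015,0,0,0],[0,0,-0.03,0,0,0],[0,0,-0.035,0,0,0],[0,0,-0.035,0,0,0],[0,0,-0.035,0,0,0],[0,0,-0.025,0,0,0],[0,0,-0.01,0,0,0],[0,0,0,0,0,0],[0,0,0,0,0,0]]]'

```text
clock: 16.2
position: [0.5722, -0.0038, 0.2341]
ee_rot: [3.138, -0.136, -0.004]
force: [-0.6, -0.9, -3.7]
width: 0.148
gripper_force: 25.0
```

```bash
python3 -c "
from h import *
goto((.6003,.3042,.235),-.076)
im=arm.get_image('scene'); save(im,'s5.png'); measure(im,('yellow',),zr={'yellow':(.17,.3)})"
```

```text
t 16.2 at [ 0.5722 -0.0038  0.2341] first turn [ 0.0003  0.0025 -0.0105] then shift [ 0.0046 -0.3093 -0.0009] F [-0.64 -0.87 -3.67] w 0.148 g 24.999139308929443
yellow c [574.9  -8.1] size [141.3 170.8] yaw -0.092 ztop 0.2986 n 2452 tab [ 0.5938 -0.0092  0.271 ] 340
   handle [578.6  -8.7] [79.  64.6] 86.3 z 0.2958 589
```

View pics/s5.png

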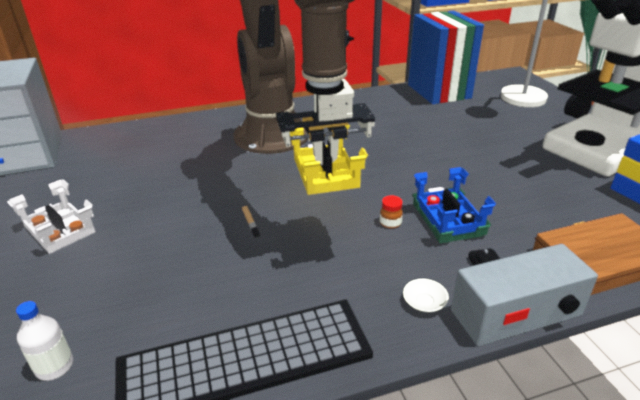

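Yellow hangs level at (330,165); blue sits on the base at (452,208), jar and brush undisturbed. I'll carry yellow over to blue.

arm_command --targets '[[[0,-0.01,0,0.0003,0.0025,-0.0105],[0,-0.02,0,0,0,0],[0.001,-0.03,0,0,0,0],[0.001,-0.038,0,0,0,0],[0.001,-0.038,0,0,0,0],[0.001,-0.038,0,0,0,0],[0.0006,-0.038,0,0,0,0],[0,-0.035,0,0,0,0],[0,-0.03,0,0,0,0],[0,-0.02,0,0,0,0]]]'

```text
clock: 17.5
position: [0.599, 0.2955, 0.2349]
ee_rot: [-3.138, 0.115, -0.001]
force: [0.0, -0.5, -2.8]
width: 0.151
gripper_force: 25.0
```

arm_command --targets '[[[0,-0.012,0.01,0,0,0],[0,0,0.025,0,0,0],[0,0,0.02,0,0,0],[0,0,0.01,0,0,0],[0,0,0,0,0,0],[0,0,0,0,0,0]]]'

```text
clock: 18.25
position: [0.6017, 0.3041, 0.1712]
ee_rot: [-3.138, 0.12, -0.005]
force: [0.6, 0.2, -2.3]
width: 0.15
gripper_force: 25.0
```

```bash
python3 -c "
from h import *
goto((.6002,.3042,.1255),-.076)"
```

```text
t 18.25 at [0.6017 0.3041 0.1712] first turn [-0.001  -0.003  -0.0004] then shift [-0.0015 -0.      0.0457] F [ 0.63  0.21 -2.3 ] w 0.15 g 24.999130368232727
```

arm_command --targets '[[[-0.0013,0,0.008,-0.001,-0.003,0],[0,0,0.01,0,0,0],[0,0,0.008,0,0,0],[0,0,0.002,0,0,0],[0,0,0,0,0,0]]]'

```text
clock: 18.88
position: [0.5999, 0.304, 0.1422]
ee_rot: [3.139, -0.119, -0.002]
force: [-0.2, -0.1, -2.7]
width: 0.148
gripper_force: 25.0
```

arm_command --targets '[[[0,0,0.004,0,0,0],[0,0,0.004,0,0,0],[0,0,0,0,0,0]]]'

```text
clock: 19.25
position: [0.5996, 0.3039, 0.1339]
ee_rot: [3.138, -0.119, -0.003]
force: [0.5, 0.5, -2.5]
width: 0.149
gripper_force: 25.0
```

```bash
python3 -c "
from h import *
goto((.6002,.3042,.1255),-.076); print(arm.observe()['ft_torque'])"
```

```text
t 19.25 at [0.5996 0.3039 0.1339] first turn [0.0012 0.0018 0.    ] then shift [ 0.0006 -0.0003  0.0084] F [ 0.54  0.48 -2.48] w 0.149 g 24.999200105667114
[-0.02824091  0.03960044  0.01308211]
```

No side force at 8 mm above the seat. Continuing down.

arm_command --targets '[[[0.0004,0,0.003,0.0008,0.001,0],[0,0,0.003,0,0,0],[0,0,0.0015,0,0,0],[0,0,0,0,0,0]]]'

```text
clock: 19.75
position: [0.6002, 0.304, 0.1267]
ee_rot: [3.139, -0.12, -0.0]
force: [-0.1, -1.1, -2.7]
width: 0.15
gripper_force: 25.0
```

arm_command --targets '[[[0,0,0.0008,0,0,0],[0,0,0,0,0,0]]]'

```text
clock: 20.0
position: [0.6003, 0.304, 0.1261]
ee_rot: [-3.139, 0.119, 0.0]
force: [1.1, 0.1, -3.3]
width: 0.154
gripper_force: 25.0
```

```bash
python3 -c "
from h import *
goto((.6002,.3042,.1255),-.076); print(arm.observe()['ft_torque'])"
```

```text
t 20.0 at [0.6003 0.304  0.1261] first turn [-0.0001  0.0001 -0.0001] then shift [-0.0001 -0.0002  0.0006] F [ 1.08  0.15 -3.27] w 0.154 g 24.999065101146698
[ 0.11142425  0.0015838  -0.03923899]
```

arm_command --targets '[[[0,0,0.0007,0,0,0],[0,0,0,0,0,0],[0,0,0,0,0,0]]]'

```text
clock: 20.38
position: [0.6004, 0.304, 0.1254]
ee_rot: [-3.139, 0.119, -0.0]
force: [0.2, 0.4, -3.0]
width: 0.15
gripper_force: 25.0
```

arm_command --targets '[[[0,0,0.0007,0,0,0],[0,0,0,0,0,0],[0,0,0,0,0,0]]]'

```text
clock: 20.75
position: [0.6004, 0.3041, 0.1253]
ee_rot: [-3.139, 0.12, -0.001]
force: [-2.7, -2.0, 6.6]
width: 0.146
gripper_force: 25.0
```

Seated: +6.6 N at the predicted height. I'll release and retreat.

arm_command --targets '[[[0,0,0,0,0,0],[0,0,0,0,0,0],[0,0,0,0,0,0],[0,0,0,0,0,0]]]' --jaw 0.05

```text
clock: 21.25
position: [0.6003, 0.304, 0.1246]
ee_rot: [-3.139, 0.119, 0.0]
force: [0.2, -0.1, 0.6]
width: 0.519
gripper_force: 0.0
```

arm_command --targets '[[[0,0,-0.015,0,0,0],[0,0,-0.03,0,0,0],[0,0,-0.035,0,0,0],[0,0,-0.03,0,0,0],[0,0.02,0,0,0,0],[0,0.038,0,0,0,0],[0,0.038,0,0,0,0],[0,0.038,0,0,0,0],[0,0.038,0,0,0,0],[0,0.038,0,0,0,0]]]'

```text
clock: 22.5
position: [0.5837, 0.0923, 0.2345]
ee_rot: [3.139, -0.121, -0.001]
force: [1.5, 0.2, -0.1]
width: 0.544
gripper_force: 0.0
```

arm_command --targets '[[[0,0.035,0,0,0,0],[0,0.03,0,0,0,0],[0,0.02,0,0,0,0],[0,0,0,0,0,0],[0,0,0,0,0,0]]]'

```text
clock: 23.12
position: [0.5779, 0.0113, 0.2346]
ee_rot: [-3.138, 0.117, 0.0]
force: [-0.3, 0.3, -1.0]
width: 0.544
gripper_force: 0.0
```

```bash
python3 -c "
from h import *
z={'yellow':(.12,.18),'blue':(.025,.12)}
im=arm.get_image('scene'); save(im,'s6.png'); measure(im,('blue','yellow'),zr=z)
im=arm.get_image('top'); save(im,'t6.png'); measure(im,('blue','yellow'),zr=z)
a=cv2.imread('pics/s6.png')[130:270,350:550];b=cv2.imread('pics/t6.png')[110:250,130:330]
cv2.imwrite('pics/c6.png',cv2.resize(np.vstack([a,b]),None,fx=2,fy=2))"
```

```text
blue c [598.5 302.5] size [133.2 179.3] yaw -0.0657 ztop 0.0996 n 1296 tab [0.5531 0.2937 0.1152] 56
   handle [603.3 299.5] [13.1 65.5] 85.5 z 0.1294 195
yellow c [599.8 302.6] size [134.4 177.3] yaw -0.0768 ztop 0.1598 n 967 tab [0.5531 0.2937 0.1152] 56
   handle [603.3 299.5] [13.1 65.5] 85.5 z 0.1294 195
blue c [592.4 249. ] size [ 63.9 171.4] yaw -0.3762 ztop 0.1017 n 296 tab [0.5112 0.2915 0.1176] 58
yellow c [601.3 305.3] size [134.5 175.2] yaw -0.0795 ztop 0.1608 n 692 tab [0.5181 0.3082 0.1012] 110
   handle [598.1 302.6] [13.1 66.4] 86.6 z 0.1257 134
```

View pics/c6.png

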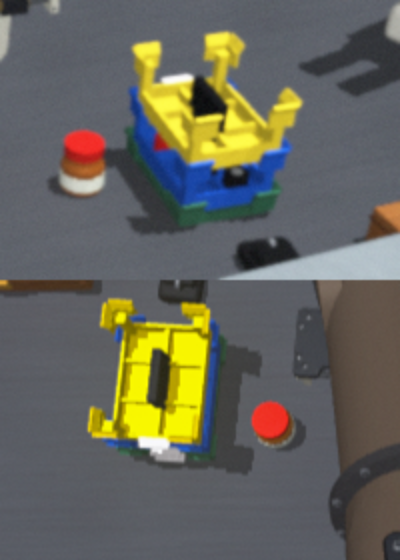

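The crops show yellow seated on blue at about (205,120), with its guide tops at 0.160 m (60 mm above blue's 0.100 m) and its centre (600.5, 304) mm. The tabs line up at the robot end, the jar is untouched and the gripper is clear.

```bash
python3 -c "
from cell import arm
print(arm.sign_off())"
```

```text
the job is handed in; nothing more can be done
None
```

The job is handed in at about 23 s: blue is seated on the base with its mounts upright, yellow is seated on blue with the tabs at the same end, and the jar and brush were left alone; the sign-off returned no verdict.

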